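# Hang two bottle carriers on the pivoting drip bar and trim it level

## Task

Hang the two bottle carriers on the pivoting drip bar by threading their eyes over its ends: first the large one on the robot's left arm, slid in until it rests against the collar there, and let go, then the small one on the right arm. Slide the small one along its arm to wherever the bar stays level by itself with everything released and still. Be gentle: never shove or press hard on the bar, and leave the spare bottle and the probe puck where they stand.

Things in the scene. Friction and masses are not known exactly. Their poses are not given: they have to be found in the camera images.
- stand: steel drip rack, fixed to the bench (its place and yaw vary): base plate 130 x 170 x 12 mm, upright post 26 x 22 mm in its middle, two fork cheeks up to 228 mm high. Origin: underside centre of the base; z up; its y axis runs along the bar towards the robot's left.
- bar: polished round steel bar, 10 mm diameter, pivoting in the fork about its x axis. Origin on the pivot and the bar's centre line, 215 mm above the bench; y along the bar to its left end, z up when level. Turns at most 0.14 rad either way to stops. Level when empty; a soft spring (about 0.35 N m/rad) pulls it back: about 0.03 rad of tilt per 0.01 N m of imbalance; swings die out in about 1 s.
- bar_left_end (a point): centre of the 16 mm ball that ends the left arm, 180 mm from the pivot (moves with the bar). Carrier eyes slide on the bar with friction about 0.25 and do not creep at any tilt
- bar_right_end (a point): centre of the 16 mm ball that ends the right arm, 180 mm from the pivot (moves with the bar). Level means less than 0.03 rad of tilt, so the two ends differ by under 10 mm in height
- bar_left_collar (a point): centre of the outer face of the left collar, on the bar's centre line, 70 mm from the pivot; the large eye comes to rest against this face. The collar is fixed, 20 mm diameter, 8 mm wide; the right arm has the same one at the same distance
- large_carrier: larger white bottle (60 mm diameter, 88 tall) fixed in a steel bail carrier: foot 76 mm diameter, straps at x = +-34 mm, a closed eye above the bottle, a grey grip tab on top; 202 mm tall, 0.38 to 0.52 kg (hidden). Origin: underside centre, z up; stands on the bench at first. The eye is 8 mm thick along y; its opening goes through along y. Same after a half turn.
- large_carrier_eye (a point): where the bar's centre line lies in the eye when the carrier hangs: 137 mm above the carrier's origin, 7 mm below the inner apex, 35 mm above the opening's lower edge. Opening 36 mm wide in x, 42 mm high, with a 90 degree roof that centres on the bar
- large_carrier_tab (a point): grip point on the large carrier's tab, 45 mm above its eye point. The flat tab is 26 mm wide in x, 12 mm thick in y and spans 13 to 65 mm above the eye point: pinch it across its 12 mm (fingers closing along y)
- small_carrier: smaller white bottle (48 mm diameter, 62 tall) in the same kind of carrier: foot 64 mm diameter, straps at x = +-28 mm, 176 mm tall, 0.26 to 0.355 kg (hidden). Origin: underside centre, z up; eye and tab of the same sizes as on the large one. Stands on the bench at first
- small_carrier_eye (a point): the same point in the small carrier's eye, 111 mm above its origin
- small_carrier_tab (a point): a good grip point on the small carrier's tab, 45 mm above its eye point
- spare_bottle: bystander: loose white bottle, 48 mm diameter, 80 mm tall, standing between the carriers. Origin: underside centre.
- puck: bystander: loose white probe puck, 60 mm diameter, with a thin steel pin to 79 mm height, right of the work. Origin: underside centre.
Mind the look-alikes: they are no part of the job. What is shaped like the small_carrier but yellow is not meant.

How it is judged (in metres and radians):
On the way, in this order (a step that is already met when the one before it is completed fails the run):
1. the large carrier hangs on the left arm against the collar (gap under 5 mm), let go, while the small one is not yet on the bar (y of large_carrier_eye in the frame of bar between 0.07 and 0.079 m and z of large_carrier_eye in the frame of bar between -0.006 and 0.006 m and x of large_carrier_eye in the frame of bar between -0.008 and 0.008 m and contact force between large_carrier and the fingers below 0.1 N and distance between small_carrier_eye and bar_right_end above 0.05 m and contact force between small_carrier and bar below 0.1 N), for 0.2 s.
2. the small carrier hangs on the right arm, let go, the large one still against its collar (y of large_carrier_eye in the frame of bar between 0.07 and 0.079 m and z of large_carrier_eye in the frame of bar between -0.006 and 0.006 m and x of large_carrier_eye in the frame of bar between -0.008 and 0.008 m and y of small_carrier_eye in the frame of bar between -0.175 and -0.07 m and z of small_carrier_eye in the frame of bar between -0.006 and 0.006 m and x of small_carrier_eye in the frame of bar between -0.008 and 0.008 m and contact force between small_carrier and the fingers below 0.1 N), for 0.2 s.
At the end, for the whole second after the job is handed in: Large carrier hanging by its eye on the left arm, within 5 mm of the collar; small carrier hanging by its eye on the right arm between collar and end (both seated: eye point within 6 mm of the bar line); bar level within 0.03 rad; all released and at rest (all of step 2 and angle between bar's own z axis and vertical below 0.03 rad and angular speed of bar below 0.06 rad/s and linear speed of each of large_carrier, small_carrier below 0.03 m/s and contact force between each of large_carrier, bar and the fingers below 0.1 N); the robot touches nothing.
It fails at once if a carrier is driven against the bar with more than 20 N (contact force between any of large_carrier, small_carrier and bar above 20 N).
It fails at once if the robot presses on the bar with more than 8 N (contact force between bar and the fingers above 8 N or contact force between bar and the arm above 8 N).
It fails at once if the spare bottle or the puck is moved more than 20 mm or tipped over (distance of any of spare_bottle, puck from where it was at the start of the episode above 0.02 m or angle between any of spare_bottle, puck's own z axis and vertical above 0.4 rad).
It also fails if it takes over 72 s, if anything falls off the work surface, if the arm or the gripper's body presses on something with over 40 N, if the wrist force passes 120 N, or if a joint passes its speed limit or range.

## Robot

A 6-joint arm with a two-finger parallel gripper is mounted at the origin on the work surface. World frame = base frame: x ahead of the robot, y to its left, z up, the work surface at z = 0. Lengths are in m, angles in degrees, forces in N, time in s.
With the tool pointing down it reaches from about 0.4 to 0.825 m from the base axis. Payload 7 kg.
Tool frame: the origin (TCP) lies midway between the tips of the shut fingers; the grasp point (between the pads) lies r.pinch_z behind it (r.pinch_z is the distance from the TCP to the grasp point, in m); z points along the fingers, y is the line along which they close (so a half turn about z gives the same grasp; the last joint's range is limited). The gripper opens to 88 mm and grips with 3 to 60 N. Pads are 19 mm wide; open, the fingers measure 130 mm over their backs; the gripper's body (78 mm by 193 mm) begins 47 mm behind the grasp point.
Start: joints at [86.293, 20.546, 0.682, 0, -70.136, -16.507], TCP at [0.233, 0.633, 0.227] pointing down, gripper open.
Joint ranges: [-176.03, 176.03], [-82.01, 121.73], [-58.28, 71.71], [-173.87, 95.51], [-174.79, -0.11], [-173.66, 173.66]. Speed limits (degrees/s): [136.94, 136.94, 172.46, 180, 180, 180].

## Interface

Orientations are given as [roll, pitch, yaw] about the fixed x, y, z axes, in that order (R = Rz(yaw) Ry(pitch) Rx(roll)).
In Python, from plant import r, optics, job gives the robot as it stands.
- The arm moves only by the shell command python3 -m crank 'ROWS' [FORCE]. ROWS is JSON, a list of rows, each an object with "xyz": the shift along the tool's x, y, z in units of 30 mm (1.0 is 30 mm), a list of three; "delta_rot": the turn, a rotation vector about the tool's x, y, z in degrees, a list of three; "claw": the closure, from 0 (fully open) to 1 (shut). A call has 1 to 20 rows; each row is the pose to reach, as a shift and turn from the pose commanded when the call began, along the tool's axes at that moment; what a row does not reach only later rows make up. A row lasts 1/8 s, in which the tool goes at most 62.5 mm and 10.7 degrees, less where a joint would pass 70% of its speed; a pose out of reach is approached as far as the arm can. A call with a gripper value outside its range is refused whole. The fingers move at their own pace and stop on an object; FORCE is the grip in N (left out, the last holds). Time passes only in rows, so rows that repeat a pose let the fingers close. It gives the time, the measured TCP pose, the force, the opening and the grip force at its end, in the units of the state.
- r.get_state(): the state, without advancing time (a new reading comes with each control period).
- optics.capture(name): name is "scene" or "top"; returns a dict with "img" (384x512x3 uint8, blue, green, red), "fovy" (degrees; the focal length in pixels is half the picture's height over the tangent of half this angle, whatever the lens; pixels are square), "cx", "cy" (the principal point, pixels), "eye" and "rotation" of the camera in the world. Camera axes: x right, y up, looking along -z (the intrinsics and any distortion apply to the point x, -y, -z); pixel columns grow to the right and rows downward; lengths in m; the calibration is good to about 2 mm. A picture is of the moment at which its call begins. There is no depth.
- job.close_job(): hands the job in; it is judged then, once.
The state is a dict: "time_s": time; "joints": joint angles; "qd": joint speeds; "joint_torque": joint torques, N m; "tcp_pos": TCP position; "eef_rot": TCP orientation; "contact_force": force on the tool from outside, world axes, zero at the start; "moment": the same for the moment, N m; "gripper_width": finger opening in m; "gripper_force": force on a finger pad.
Only numpy, scipy, OpenCV 4.12 (cv2) and the standard library are available. Lean on these libraries where they do the work, as an engineer would, in place of code of your own. Each camera call takes 0.05 s, during which the arm holds its last target. There are 200 camera calls.

## Working session

There is one attempt and no reset: what is moved stays moved. The work goes in short steps, Python scripts to look and compute and a shell command to move; the robot and the scene stay as the last step left them, time stands still between calls to the robot, and variables do not carry over. Pictures are saved under pics/ and viewed, at most 10 in all, crops included, and the job is handed in when it is done.

```bash
mkdir -p pics; ls; python3 - <<'E'
from plant import r,optics,job
import cv2,numpy as np
for n in("scene","top"):
    c=optics.capture(n); cv2.imwrite(f"pics/{n}0.png",c["img"]); print({k:(np.round(v,4).tolist() if not isinstance(v,dict) else v) for k,v in c.items() if k!="img"})
print(r.get_state(), r.pinch_z)
E
```

```text
pics
{'fovy': 45.6414, 'cx': 255.2494, 'cy': 186.1081, 'eye': [0.8975, 0.5605, 0.7502], 'rotation': [51.3432, 0.8479, 146.0402]}
{'fovy': 44.6287, 'cx': 259.5614, 'cy': 189.903, 'eye': [0.3508, -0.0922, 1.1047], 'rotation': [9.0315, 1.0309, -90.292]}
{'time_s': 0.1, 'joints': array([ 8.62957274e+01,  2.05887801e+01,  6.39694486e-01, -1.66379290e-02,
       -7.01360917e+01, -1.65068728e+01]), 'qd': array([ 0.05368445,  0.00329418,  0.17239261,  0.03147301,  0.00224745,
       -0.04524357]), 'joint_torque': array([-1.09176755e-03, -5.84167671e+01,  2.93749416e+01,  7.01537266e+00,
        1.00962451e-02, -4.99862654e-05]), 'tcp_pos': array([0.23308123, 0.63302278, 0.22570858]), 'eef_rot': array([ 1.79913889e+02, -9.20664546e-03, -2.02168034e+01]), 'contact_force': array([ 0.3474016 , -0.10179941,  0.53804266]), 'moment': array([-0.03131138, -0.03548025, -0.01319111]), 'gripper_force': 0.0, 'gripper_width': 0.08767928201695965} 0.0188
```

View pics/scene0.png

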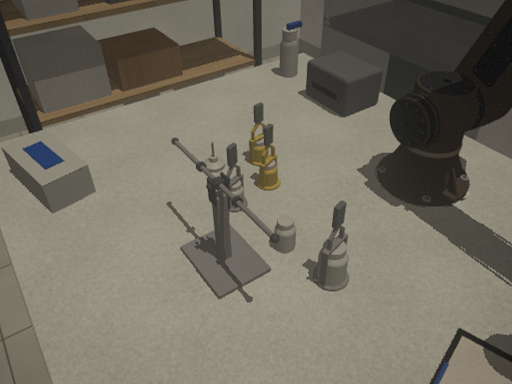

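View pics/top0.png

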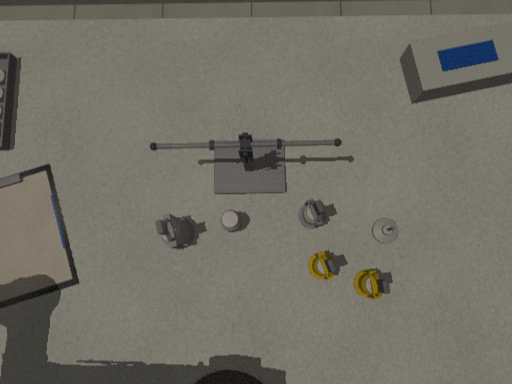

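Both views show the bar (top view: ends near (153,146) and (338,142)), the large carrier at (177,231), the spare bottle at (231,220), the small white carrier at (313,213), and the puck at (386,230). The two yellow carriers are decoys. I'll enlarge both views next to get accurate pixels.

```bash
cat > h.py <<'E'
import cv2,numpy as np
from scipy.spatial.transform import Rotation as R
from scipy.optimize import least_squares
def cam(c): return dict(f=192/np.tan(np.radians(c["fovy"])/2),cx=c["cx"],cy=c["cy"],e=np.array(c["eye"]),R=R.from_euler("xyz",c["rotation"],degrees=True).as_matrix())
def proj(k,p):
    q=(np.atleast_2d(p)-k["e"])@k["R"]; return np.c_[k["cx"]+k["f"]*q[:,0]/-q[:,2],k["cy"]-k["f"]*q[:,1]/-q[:,2]]
def ray(k,u,v): return k["R"]@np.array([(u-k["cx"])/k["f"],-(v-k["cy"])/k["f"],-1])
def atz(k,u,v,z): d=ray(k,u,v); return k["e"]+d*(z-k["e"][2])/d[2]
def tri(k1,p1,k2,p2):
    d1,d2=ray(k1,*p1),ray(k2,*p2); A=np.c_[d1,-d2]; s=np.linalg.lstsq(A,k2["e"]-k1["e"],rcond=None)[0]
    a,b=k1["e"]+s[0]*d1,k2["e"]+s[1]*d2; return (a+b)/2,np.linalg.norm(a-b)
def crop(img,x0,y0,x1,y1,s,name):
    o=cv2.resize(img[y0:y1,x0:x1],None,fx=s,fy=s,interpolation=cv2.INTER_CUBIC)
    o=cv2.convertScaleAbs(o,alpha=1.6,beta=0)
    for x in range(-(-x0//20)*20,x1,20): cv2.line(o,(int((x+.5-x0)*s),0),(int((x+.5-x0)*s),6),(0,0,255),1); cv2.putText(o,str(x),(int((x-x0)*s)-8,16),0,.35,(0,0,255),1)
    for y in range(-(-y0//20)*20,y1,20): cv2.line(o,(0,int((y+.5-y0)*s)),(6,int((y+.5-y0)*s)),(0,0,255),1); cv2.putText(o,str(y),(8,int((y-y0)*s)+4),0,.35,(0,0,255),1)
    cv2.imwrite(name,o)
E
python3 - <<'E'
from h import *
crop(cv2.imread("pics/top0.png"),140,120,406,310,3,"pics/t1.png")
crop(cv2.imread("pics/scene0.png"),160,95,360,305,2.8,"pics/s1.png")
E
```

```text
(no output)
```

View pics/t1.png

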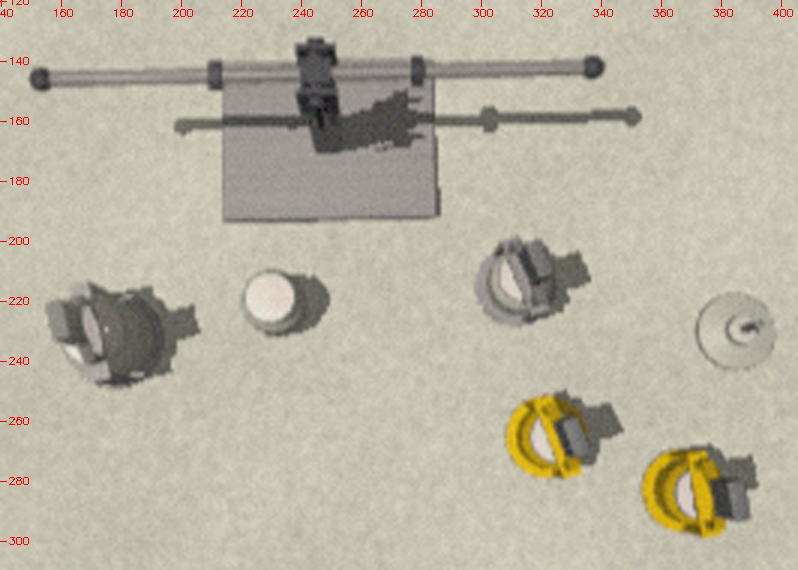

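View pics/s1.png

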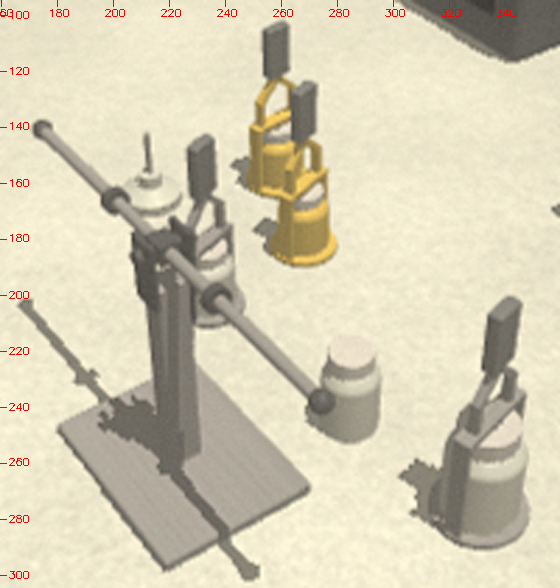

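The enlarged views give clear pixel positions for the bar's balls and collars, both tabs and both feet. I'll fit poses and overlay a wireframe to check them.

```bash
cat >> h.py <<'E'
K={"scene":cam(dict(fovy=45.6414,cx=255.2494,cy=186.1081,eye=[.8975,.5605,.7502],rotation=[51.3432,.8479,146.0402])),
"top":cam(dict(fovy=44.6287,cx=259.5614,cy=189.903,eye=[.3508,-.0922,1.1047],rotation=[9.0315,1.0309,-90.292]))}
T=lambda x,y:(x/3+140-.5,y/3+120-.5)
S=lambda x,y:(x/2.8+160-.5,y/2.8+95-.5)
def w(p,a): c,s=np.cos(a),np.sin(a); return np.array([[c,-s,0],[s,c,0],[0,0,1]])
def model(x,y,yaw,eyez,fr,sx):
    P=w(0,yaw); segs=[]
    box=lambda hx,hy,z0,z1:[np.array([[sx_*hx,sy_*hy,z] for sx_,sy_ in((1,1),(1,-1),(-1,-1),(-1,1),(1,1))]) for z in(z0,z1)]
    t=np.linspace(0,6.283,40); segs.append(np.c_[fr*np.cos(t),fr*np.sin(t),0*t])
    segs+=box(.013,.006,eyez+.013,eyez+.065)
    segs+=[np.array([[s*sx,0,0],[s*sx,0,eyez-.035]]) for s in(1,-1)]
    return [q@P.T+[x,y,0] for q in segs]
def draw(img,k,segs,s,x0,y0,col=(0,255,0)):
    for q in segs: cv2.polylines(img,[((proj(k,q)+.5-[x0,y0])*s).astype(int)],False,col,1)
E
python3 - <<'E'
from h import *
kt,ks=K["top"],K["scene"]
D={.18:(T(39,78),S(321,401)),-.18:(T(593,67),S(42,129)),.074:(T(215,75),S(215,298)),-.074:(T(418,70),S(115,199))}
for y,(a,b) in D.items(): print(y,tri(kt,a,ks,b))
def f(p):
    o=[]
    for y,(a,b) in D.items():
        P=np.array([p[0]-y*np.sin(p[2]),p[1]+y*np.cos(p[2]),.215]); o+=[proj(kt,P)[0]-a,proj(ks,P)[0]-b]
    return np.ravel(o)
s=least_squares(f,[.55,0,0]);bar=s.x;print("bar",s.x,np.degrees(s.x[2]),np.abs(s.fun).max())
print("L foot",atz(ks,*S(481,515),0),"tabtop",tri(kt,T(57,321),ks,S(511,300)))
print("S foot t",atz(kt,*T(516,283),0),"tabtop",tri(kt,T(539,254),ks,S(207,138)))
print("spare",atz(kt,*T(269,296),.08),"puck",atz(kt,*T(735,332),.0))
E
```

```text
0.18 (array([0.58174347, 0.13264508, 0.21652829]), np.float64(0.0003669418633019981))
-0.18 (array([ 0.58566786, -0.22862171,  0.21562116]), np.float64(0.0006576992920011203))
0.074 (array([0.58283252, 0.01751977, 0.21570039]), np.float64(0.000390207454903297))
-0.074 (array([ 0.5843032 , -0.11469323,  0.21645743]), np.float64(0.0012676670902627993))
bar [ 0.58359171 -0.04877076  0.00984159] 0.5638817119954768 3.9387833575563036
L foot [4.25214007e-01 1.24478154e-01 1.11022302e-16] tabtop (array([0.42231374, 0.11972696, 0.20699015]), np.float64(0.00392466413465551))
S foot t [ 0.46817537 -0.19590128  0.        ] tabtop (array([ 0.4648763 , -0.19212353,  0.18169548]), np.float64(0.007729612524124608))
spare [ 0.4513716  -0.00740073  0.08      ] puck [ 0.42846212 -0.36611301  0.        ]
```

```bash
python3 - <<'E'
from h import *
L=model(.4225,.122,np.radians(16),.137,.038,.034); S_=model(.4655,-.194,np.radians(27),.111,.032,.028)
out=[]
for n,(bl,bs) in {"top":((145,205,205,255),(290,190,350,240)),"scene":((300,195,360,295),(215,135,255,215))}.items():
    im=cv2.imread(f"pics/{n}0.png")
    for (x0,y0,x1,y1),m in((bl,L),(bs,S_)):
        s=300/(y1-y0) if n=="scene" else 6
        o=cv2.convertScaleAbs(cv2.resize(im[y0:y1,x0:x1],None,fx=s,fy=s,interpolation=cv2.INTER_CUBIC),alpha=1.6)
        o2=o.copy(); draw(o2,K[n],m,s,x0,y0)
        o=np.hstack([o,o2]) if n=="scene" else o2
        out.append(cv2.copyMakeBorder(o,0,300-o.shape[0],0,0,0))
a=np.hstack(out[:2]);b=np.hstack(out[2:]);print(a.shape,b.shape)
W=max(a.shape[1],b.shape[1]);p=lambda q:cv2.copyMakeBorder(q,0,0,0,W-q.shape[1],0)
cv2.imwrite("pics/ov.png",np.vstack([p(a),p(b)]))
E
```

```text
(300, 720, 3) (300, 660, 3)
```

View pics/ov.png

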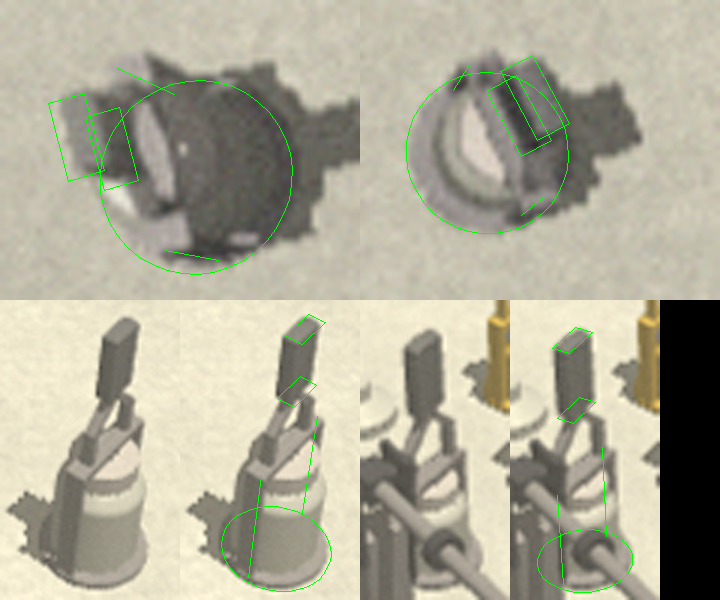

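The overlay matches both carriers to within a few mm, with yaws of about 16° for the large and 27° for the small. I'll move over the large tab, with fingers closing along its y, and work out the units with a small helper.

```bash
cat >> h.py <<'E'
def plan(x,y,z,yaw):
    from plant import r
    s=r.get_state(); Rm=R.from_euler("xyz",s["eef_rot"],degrees=True); G=R.from_euler("xyz",[180,0,yaw],degrees=True)
    print("tcp",np.round(s["tcp_pos"],4),np.round(s["eef_rot"],2),"F",np.round(s["contact_force"],2),"w",round(s["gripper_width"],4),"gf",round(s["gripper_force"],1),"t",round(s["time_s"],2))
    print("units",np.round(Rm.inv().apply(np.array([x,y,z])-s["tcp_pos"])/.03,3),"rot",np.round((Rm.inv()*G).as_rotvec(degrees=True),2))
E
python3 -c "
from h import *
plan(.4225,.122,.228,16)"
```

```text
tcp [0.2331 0.633  0.2257] [ 1.7991e+02 -1.0000e-02 -2.0220e+01] F [ 0.35 -0.1   0.54] w 0.0877 gf 0.0 t 0.1
units [11.812 13.803 -0.054] rot [ 9.000e-02  2.000e-02 -3.622e+01]
```

```bash
python3 -m crank '[{"xyz":[1.4,1.6,-0.3],"delta_rot":[0,0,-5],"claw":0.2},{"xyz":[2.8,3.2,-0.3],"delta_rot":[0,0,-10],"claw":0.2},{"xyz":[4.2,4.8,-0.3],"delta_rot":[0,0,-15],"claw":0.2},{"xyz":[5.6,6.4,-0.3],"delta_rot":[0,0,-20],"claw":0.2},{"xyz":[7,8,-0.3],"delta_rot":[0,0,-25],"claw":0.2},{"xyz":[8.4,9.7,-0.3],"delta_rot":[0,0,-30],"claw":0.2},{"xyz":[9.8,11.4,-0.3],"delta_rot":[0,0,-35],"claw":0.2},{"xyz":[11,13,-0.3],"delta_rot":[0,0,-36.2],"claw":0.2},{"xyz":[11.8,13.8,-0.1],"delta_rot":[0,0,-36.2],"claw":0.2},{"xyz":[11.8,13.8,-0.1],"delta_rot":[0,0,-36.2],"claw":0.2},{"xyz":[11.8,13.8,-0.1],"delta_rot":[0,0,-36.2],"claw":0.2},{"xyz":[11.8,13.8,-0.1],"delta_rot":[0,0,-36.2],"claw":0.2}]' 30
python3 - <<'E'
from h import *
plan(.4225,.122,.166,16)
from plant import optics
o=[]
for n,(x0,y0,x1,y1) in {"top":(130,180,230,270),"scene":(290,150,390,300)}.items():
    im=optics.capture(n)["img"][y0:y1,x0:x1]; s=4
    o.append(cv2.convertScaleAbs(cv2.resize(im,None,fx=s,fy=s,interpolation=cv2.INTER_CUBIC),alpha=1.6))
o[0]=cv2.copyMakeBorder(o[0],0,o[1].shape[0]-o[0].shape[0],0,0,0)
cv2.imwrite("pics/g1.png",np.hstack(o))
E
```

```text
time_s: 1.6
tcp_pos: [0.4222, 0.1234, 0.2296]
eef_rot: [-180.0, -0.0, 16.1]
contact_force: [0.0, -0.0, 0.4]
gripper_width: 0.0702
gripper_force: 0.0
tcp [0.4222 0.1234 0.2296] [-180.     -0.     16.05] F [ 0.02 -0.03  0.43] w 0.0702 gf 0.0 t 1.6
units [-0.005  0.047  2.119] rot [-0.   -0.    0.05]
```

View pics/g1.png

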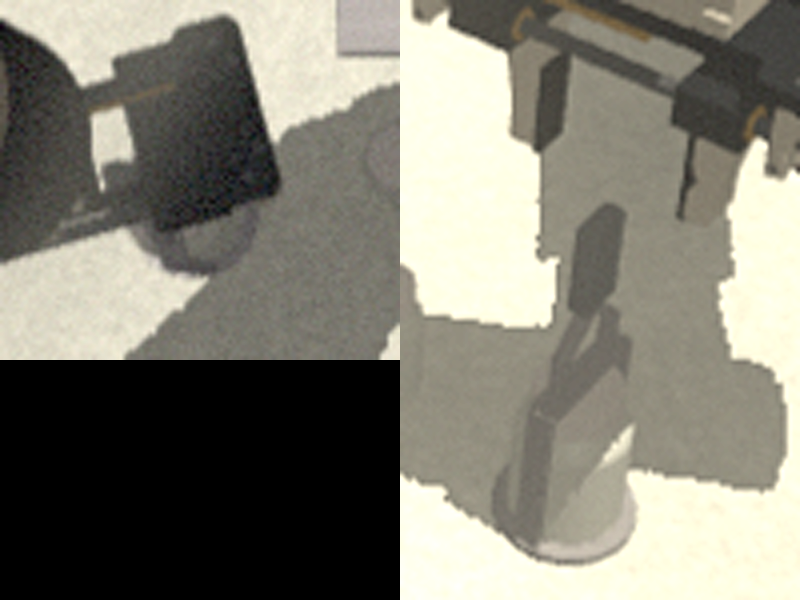

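The two fingers, at about (540,100) and (705,170), straddle the tab at (600,255), aligned with its faces. I'll descend, close and lift.

```bash
python3 -m crank '[{"xyz":[0,0,0.7],"delta_rot":[0,0,0],"claw":0.2},{"xyz":[0,0,1.4],"delta_rot":[0,0,0],"claw":0.2},{"xyz":[0,0,2.1],"delta_rot":[0,0,0],"claw":0.2},{"xyz":[0,0,2.1],"delta_rot":[0,0,0],"claw":0.2},{"xyz":[0,0,2.1],"delta_rot":[0,0,0],"claw":1},{"xyz":[0,0,2.1],"delta_rot":[0,0,0],"claw":1},{"xyz":[0,0,2.1],"delta_rot":[0,0,0],"claw":1},{"xyz":[0,0,2.1],"delta_rot":[0,0,0],"claw":1},{"xyz":[0,0,2.1],"delta_rot":[0,0,0],"claw":1},{"xyz":[0,0,2.1],"delta_rot":[0,0,0],"claw":1}]' 30
python3 -c "
from h import *
plan(.4225,.122,.266,.6)"
```

```text
time_s: 2.95
tcp_pos: [0.4224, 0.1225, 0.1666]
eef_rot: [180.0, -0.0, 16.0]
contact_force: [0.3, -1.0, 1.0]
gripper_width: 0.0155
gripper_force: 0.5
tcp [0.4224 0.1225 0.1666] [179.99  -0.    15.98] F [ 0.25 -0.96  0.97] w 0.0155 gf 0.5 t 2.95
units [-2.000e-03  1.700e-02 -3.312e+00] rot [ 1.000e-02 -0.000e+00  1.538e+01]
```

```bash
python3 -m crank '[{"xyz":[0,0,0],"delta_rot":[0,0,0],"claw":1},{"xyz":[0,0,0],"delta_rot":[0,0,0],"claw":1},{"xyz":[0,0,0],"delta_rot":[0,0,0],"claw":1},{"xyz":[0,0,-0.8],"delta_rot":[0,0,0],"claw":1},{"xyz":[0,0,-1.6],"delta_rot":[0,0,4],"claw":1},{"xyz":[0,0,-2.4],"delta_rot":[0,0,8],"claw":1},{"xyz":[0,0,-3.2],"delta_rot":[0,0,12],"claw":1},{"xyz":[0,0,-3.2],"delta_rot":[0,0,15.4],"claw":1},{"xyz":[0,0,-3.2],"delta_rot":[0,0,15.4],"claw":1},{"xyz":[0,0,-3.2],"delta_rot":[0,0,15.4],"claw":1},{"xyz":[0,0,-3.2],"delta_rot":[0,0,15.4],"claw":1},{"xyz":[0,0,-3.2],"delta_rot":[0,0,15.4],"claw":1}]' 30
python3 - <<'E'
from h import *
from plant import optics
plan(.582,.17,.262,.6)
o=[]
for n,(x0,y0,x1,y1) in {"top":(130,130,230,260),"scene":(240,130,390,280)}.items():
    im=optics.capture(n)["img"][y0:y1,x0:x1]; s=4 if n=="scene" else 2
    o.append(cv2.convertScaleAbs(cv2.resize(im,None,fx=s,fy=s,interpolation=cv2.INTER_CUBIC),alpha=1.6))
o[0]=cv2.copyMakeBorder(o[0],0,o[1].shape[0]-o[0].shape[0],0,0,0)
cv2.imwrite("pics/g2.png",np.hstack(o))
E
```

```text
time_s: 4.45
tcp_pos: [0.4223, 0.1225, 0.2623]
eef_rot: [180.0, 0.0, 0.6]
contact_force: [-0.1, 0.3, -3.9]
gripper_width: 0.0117
gripper_force: 30.0
tcp [0.4223 0.1225 0.2623] [1.7998e+02 2.0000e-02 6.1000e-01] F [-0.07  0.29 -3.87] w 0.0117 gf 30.0 t 4.45
units [ 5.34  -1.526  0.009] rot [0.02 0.02 0.01]
```

View pics/g2.png

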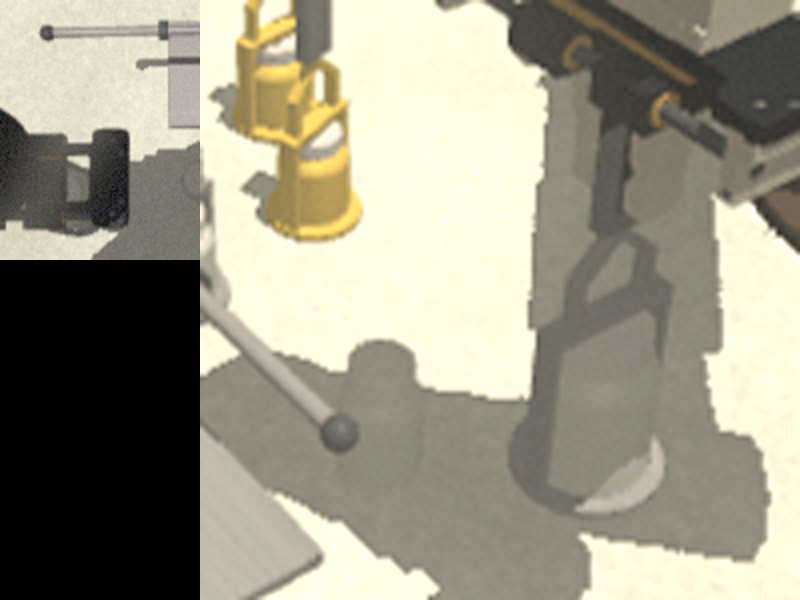

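The carrier hangs held with its weight reading about 4 N. Its tab bottom is near crop (610,232) and the eye opening near (612,265). I'll check the x offset in the grip by projection.

```bash
python3 - <<'E'
from h import *
e=np.array([.4223,.1225,.2623-.0296])
q=lambda P:np.round((proj(K["scene"],P)+.5-[240,130])*4+[200,0],0)
for dx in(-.005,0,.005):
    print(dx,"tab bot corners",q(e+[[dx+.013,.006,.013],[dx-.013,.006,.013]]).tolist(),"foot",q(e+[[dx,.038,-.137],[dx+.038,0,-.137],[dx,0,-.137]]).tolist(),"apex",q(e+[dx,.004,.007]).tolist(),"low corners",q(e+[[dx+.018,.004,-.035],[dx-.018,.004,-.035]]).tolist())
E
```

```text
-0.005 tab bot corners [[615.0, 239.0], [659.0, 218.0]] foot [[648.0, 506.0], [535.0, 491.0], [594.0, 459.0]] apex [[632.0, 236.0]] low corners [[592.0, 323.0], [651.0, 293.0]]
0 tab bot corners [[606.0, 243.0], [650.0, 222.0]] foot [[640.0, 511.0], [527.0, 496.0], [586.0, 463.0]] apex [[624.0, 240.0]] low corners [[584.0, 327.0], [643.0, 297.0]]
0.005 tab bot corners [[597.0, 247.0], [642.0, 226.0]] foot [[632.0, 515.0], [519.0, 500.0], [579.0, 467.0]] apex [[615.0, 245.0]] low corners [[576.0, 331.0], [635.0, 301.0]]
```

```bash
python3 -m crank '[{"xyz":[0.3,-0.8,0],"delta_rot":[0,0,0],"claw":1},{"xyz":[1,-1.4,0],"delta_rot":[0,0,0],"claw":1},{"xyz":[1.8,-1.6,0],"delta_rot":[0,0,0],"claw":1},{"xyz":[2.6,-1.6,0],"delta_rot":[0,0,0],"claw":1},{"xyz":[3.4,-1.6,0],"delta_rot":[0,0,0],"claw":1},{"xyz":[4.2,-1.6,0],"delta_rot":[0,0,0],"claw":1},{"xyz":[4.8,-1.6,0],"delta_rot":[0,0,0],"claw":1},{"xyz":[5.2,-1.6,0],"delta_rot":[0,0,0],"claw":1},{"xyz":[5.32,-1.6,0],"delta_rot":[0,0,0],"claw":1},{"xyz":[5.32,-1.6,0],"delta_rot":[0,0,0],"claw":1},{"xyz":[5.32,-1.6,0],"delta_rot":[0,0,0],"claw":1},{"xyz":[5.32,-1.6,0],"delta_rot":[0,0,0],"claw":1},{"xyz":[5.32,-1.6,0],"delta_rot":[0,0,0],"claw":1}]' 30
python3 - <<'E'
from h import *
from plant import optics,r
plan(.5829,.0285,.262,.6)
o=[]
for n,(x0,y0,x1,y1) in {"top":(80,110,230,260),"scene":(200,120,350,270)}.items():
    im=optics.capture(n)["img"][y0:y1,x0:x1]; s=4 if n=="scene" else 1.3
    o.append(cv2.convertScaleAbs(cv2.resize(im,None,fx=s,fy=s,interpolation=cv2.INTER_CUBIC),alpha=1.6))
o[0]=cv2.copyMakeBorder(o[0],0,o[1].shape[0]-o[0].shape[0],0,0,0)
cv2.imwrite("pics/g3.png",np.hstack(o))
e=r.get_state()["tcp_pos"]-[0,0,.0296]
q=lambda P:np.round((proj(K["scene"],P)+.5-[200,120])*4+[195,0],0).tolist()
print("opening",q(e+[[-.018,.004,-.011],[0,.004,.007],[.018,.004,-.011],[.018,.004,-.035],[-.018,.004,-.035]]),"ball shifted",q([.5817,e[1],.215]))
E
```

```text
time_s: 6.18
tcp_pos: [0.5813, 0.1723, 0.2629]
eef_rot: [-180.0, -0.0, 0.6]
contact_force: [0.4, 0.2, -4.1]
gripper_width: 0.0115
gripper_force: 30.0
tcp [0.5813 0.1723 0.2629] [-1.7998e+02 -2.0000e-02  6.0000e-01] F [ 0.39  0.18 -4.11] w 0.0115 gf 30.0 t 6.17
units [4.000e-03 4.792e+00 2.800e-02] rot [-0.02 -0.02 -0.  ]
opening [[595.0, 508.0], [561.0, 495.0], [522.0, 547.0], [521.0, 588.0], [592.0, 550.0]] ball shifted [[552.0, 534.0]]
```

View pics/g3.png

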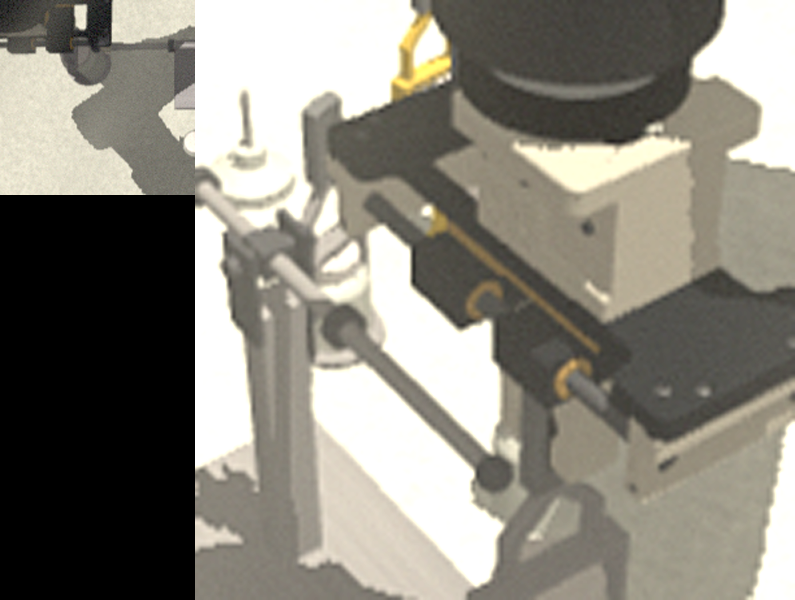

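The eye opening (corners about (525,545), (572,492), (590,503)) encloses the predicted ball line at (552,534), so it lines up. I'll thread in.

```bash
python3 -m crank '[{"xyz":[0,0.4,0],"delta_rot":[0,0,0],"claw":1},{"xyz":[0,0.8,0],"delta_rot":[0,0,0],"claw":1},{"xyz":[0,1.2,0],"delta_rot":[0,0,0],"claw":1},{"xyz":[0,1.6,0],"delta_rot":[0,0,0],"claw":1},{"xyz":[0,2.0,0],"delta_rot":[0,0,0],"claw":1},{"xyz":[0,2.4,0],"delta_rot":[0,0,0],"claw":1},{"xyz":[0,2.4,0],"delta_rot":[0,0,0],"claw":1}]' 30
python3 -c "
from h import *
plan(.5829,.0285,.262,.6)"
```

```text
time_s: 7.15
tcp_pos: [0.5822, 0.0992, 0.2626]
eef_rot: [180.0, -0.0, 0.5]
contact_force: [1.0, -0.4, -3.4]
gripper_width: 0.0118
gripper_force: 30.0
tcp [0.5822 0.0992 0.2626] [180.    -0.     0.53] F [ 1.03 -0.4  -3.45] w 0.0118 gf 30.0 t 7.15
units [1.000e-03 2.358e+00 2.100e-02] rot [ 0.   -0.   -0.07]
```

```bash
python3 -m crank '[{"xyz":[0,0.4,0],"delta_rot":[0,0,0],"claw":1},{"xyz":[0,0.8,0],"delta_rot":[0,0,0],"claw":1},{"xyz":[0,1.2,0],"delta_rot":[0,0,0],"claw":1},{"xyz":[0,1.6,0],"delta_rot":[0,0,0],"claw":1},{"xyz":[0,2.0,0],"delta_rot":[0,0,0],"claw":1},{"xyz":[0,2.31,0],"delta_rot":[0,0,0],"claw":1},{"xyz":[0,2.31,0],"delta_rot":[0,0,0],"claw":1},{"xyz":[0,2.31,0],"delta_rot":[0,0,0],"claw":1},{"xyz":[0,2.31,0.2],"delta_rot":[0,0,0],"claw":1},{"xyz":[0,2.31,0.4],"delta_rot":[0,0,0],"claw":1},{"xyz":[0,2.31,0.55],"delta_rot":[0,0,0],"claw":1},{"xyz":[0,2.31,0.7],"delta_rot":[0,0,0],"claw":1},{"xyz":[0,2.31,0.8],"delta_rot":[0,0,0],"claw":1},{"xyz":[0,2.31,0.9],"delta_rot":[0,0,0],"claw":1},{"xyz":[0,2.31,0.9],"delta_rot":[0,0,0],"claw":1},{"xyz":[0,2.31,0.9],"delta_rot":[0,0,0],"claw":1}]' 30
python3 - <<'E'
from h import *
from plant import optics,r
plan(.5829,.0285,.235,.6)
im=optics.capture("scene")["img"]; cv2.imwrite("pics/sc4.png",im)
o=cv2.convertScaleAbs(cv2.resize(im[120:270,150:300],None,fx=4,fy=4,interpolation=cv2.INTER_CUBIC),alpha=1.6)
cv2.imwrite("pics/g4.png",o)
E
```

```text
time_s: 9.15
tcp_pos: [0.5828, 0.0309, 0.2356]
eef_rot: [180.0, 0.0, 0.6]
contact_force: [-1.5, 0.4, -2.2]
gripper_width: 0.0118
gripper_force: 30.0
tcp [0.5828 0.0309 0.2356] [1.8e+02 1.0e-02 5.8e-01] F [-1.52  0.36 -2.24] w 0.0118 gf 30.0 t 9.15
units [0.002 0.079 0.021] rot [ 0.    0.01 -0.02]
```

View pics/g4.png

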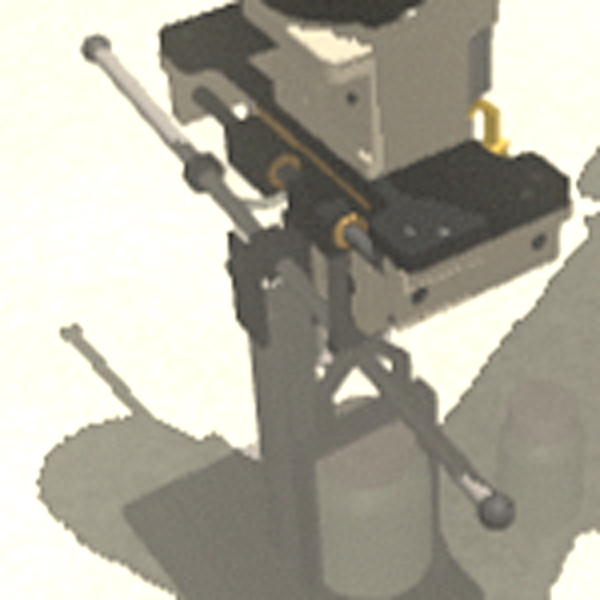

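The bar is tilted with its left end down at crop (495,510). The eye's arch peaks near (375,350) with the bar passing through it. I'll compare this with the projections.

```bash
python3 - <<'E'
from h import *
q=lambda P:np.round((proj(K["scene"],P)+.5-[150,120])*4,0).tolist()
a=.0098
def bar(y,t,z=0): y=np.array(y)*1.0; return np.c_[.5837-.0098*y*np.cos(t)+0*y, -.0483+y*np.cos(t), .215-y*np.sin(t)+z]
for t in(.08,.11,.14): print(t,"ends",q(bar([.18,-.18],t)),"collar in/out",q(bar([.062,.07],t)),"collar top out",q(bar([.07],t,.01)),"Rcollar",q(bar([-.066],t)))
e=np.array([.5828,.0309,.2060])
print("eye apex outer",q(e+[0,.004,.007]),"opening corners",q(e+[[.018,.004,-.011],[-.018,.004,-.011],[.018,.004,-.035]]))
E
```

```text
0.08 ends [[495.0, 498.0], [97.0, 63.0]] collar in/out [[342.0, 331.0], [352.0, 341.0]] collar top out [[351.0, 324.0]] Rcollar [[203.0, 178.0]]
0.11 ends [[494.0, 506.0], [96.0, 55.0]] collar in/out [[342.0, 334.0], [352.0, 344.0]] collar top out [[351.0, 328.0]] Rcollar [[203.0, 175.0]]
0.14 ends [[493.0, 514.0], [96.0, 47.0]] collar in/out [[342.0, 336.0], [351.0, 347.0]] collar top out [[351.0, 331.0]] Rcollar [[203.0, 172.0]]
eye apex outer [[368.0, 351.0]] opening corners [[335.0, 396.0], [402.0, 366.0], [338.0, 435.0]]
```

```bash
python3 -m crank '[{"xyz":[0,0.03,0],"delta_rot":[0,0,0],"claw":1},{"xyz":[0,0.07,0],"delta_rot":[0,0,0],"claw":1},{"xyz":[0,0.07,0],"delta_rot":[0,0,0],"claw":1},{"xyz":[0,0.07,0],"delta_rot":[0,0,0],"claw":1}]' 10; python3 -m crank '[{"xyz":[0,0.03,0],"delta_rot":[0,0,0],"claw":1},{"xyz":[0,0.03,0],"delta_rot":[0,0,0],"claw":1},{"xyz":[0,0.03,0],"delta_rot":[0,0,0],"claw":1}]' 10;  python3 -m crank '[{"xyz":[0,0.03,0],"delta_rot":[0,0,0],"claw":1},{"xyz":[0,0.03,0],"delta_rot":[0,0,0],"claw":1},{"xyz":[0,0.03,0],"delta_rot":[0,0,0],"claw":1}]' 10
```

```text
time_s: 9.7
tcp_pos: [0.5831, 0.0287, 0.2357]
eef_rot: [180.0, -0.0, 0.6]
contact_force: [0.7, -0.7, -3.1]
gripper_width: 0.0121
gripper_force: 10.0
time_s: 10.07
tcp_pos: [0.5829, 0.0279, 0.2356]
eef_rot: [180.0, 0.0, 0.6]
contact_force: [-0.4, 0.1, -2.9]
gripper_width: 0.0122
gripper_force: 10.0
time_s: 10.45
tcp_pos: [0.5829, 0.027, 0.2356]
eef_rot: [180.0, 0.0, 0.6]
contact_force: [-0.2, -0.2, -2.5]
gripper_width: 0.012
gripper_force: 10.0
```

```bash
python3 -m crank '[{"xyz":[0,0.03,0],"delta_rot":[0,0,0],"claw":1},{"xyz":[0,0.03,0],"delta_rot":[0,0,0],"claw":1},{"xyz":[0,0.03,0],"delta_rot":[0,0,0],"claw":1}]' 10|grep -E "tcp|contact"; python3 -m crank '[{"xyz":[0,0.03,0],"delta_rot":[0,0,0],"claw":1},{"xyz":[0,0.03,0],"delta_rot":[0,0,0],"claw":1},{"xyz":[0,0.03,0],"delta_rot":[0,0,0],"claw":1}]' 10|grep -E "tcp|contact"
```

```text
tcp_pos: [0.5829, 0.0263, 0.2356]
contact_force: [-1.4, 2.8, -1.9]
tcp_pos: [0.583, 0.0261, 0.2356]
contact_force: [-3.3, 4.4, -1.8]
```

Contact with the collar is felt (Fy about 4 N). I'll back off half a millimetre, release and rise.

```bash
python3 -m crank '[{"xyz":[0,-0.03,0],"delta_rot":[0,0,0],"claw":1},{"xyz":[0,-0.03,0],"delta_rot":[0,0,0],"claw":0.75},{"xyz":[0,-0.03,0],"delta_rot":[0,0,0],"claw":0.7},{"xyz":[0,-0.03,0],"delta_rot":[0,0,0],"claw":0.7},{"xyz":[0,-0.03,0],"delta_rot":[0,0,0],"claw":0.7},{"xyz":[0,-0.03,0],"delta_rot":[0,0,0],"claw":0.7},{"xyz":[0,-0.03,-0.5],"delta_rot":[0,0,0],"claw":0.7},{"xyz":[0,-0.03,-1],"delta_rot":[0,0,0],"claw":0.7},{"xyz":[0,-0.03,-2],"delta_rot":[0,0,0],"claw":0.7},{"xyz":[0,-0.03,-3],"delta_rot":[0,0,0],"claw":0.7},{"xyz":[0,-0.03,-3],"delta_rot":[0,0,0],"claw":0.7}]' 10
python3 - <<'E'
from h import *
plan(.4655,-.194,.30,27)
E
```

```text
time_s: 12.58
tcp_pos: [0.5843, 0.0263, 0.3297]
eef_rot: [-179.9, -0.4, 0.6]
contact_force: [0.2, -0.3, -0.8]
gripper_width: 0.0264
gripper_force: 0.0
tcp [0.5843 0.0263 0.3297] [-179.93   -0.35    0.6 ] F [ 0.23 -0.33 -0.78] w 0.0264 gf 0.0 t 12.57
units [-4.043  7.302  0.956] rot [ 1.00e-02 -3.60e-01 -2.64e+01]
```

Next I'll go above the small carrier, but first I'll check in the images that the large one stayed seated. That picture also gives the view for measuring.

```bash
python3 -m crank '[{"xyz":[-0.8,1.4,0],"delta_rot":[0,0,-5],"claw":0.3},{"xyz":[-1.6,2.9,0.2],"delta_rot":[0,0,-10],"claw":0.3},{"xyz":[-2.4,4.4,0.4],"delta_rot":[0,0,-15],"claw":0.3},{"xyz":[-3.2,5.8,0.6],"delta_rot":[0,0,-20],"claw":0.3},{"xyz":[-3.8,7,0.8],"delta_rot":[0,-0.36,-25],"claw":0.3},{"xyz":[-4.04,7.3,1],"delta_rot":[0,-0.36,-26.4],"claw":0.3},{"xyz":[-4.04,7.3,1],"delta_rot":[0,-0.36,-26.4],"claw":0.3},{"xyz":[-4.04,7.3,1],"delta_rot":[0,-0.36,-26.4],"claw":0.3},{"xyz":[-4.04,7.3,1],"delta_rot":[0,-0.36,-26.4],"claw":0.3}]' 10
python3 - <<'E'
from h import *
from plant import optics
plan(.4655,-.194,.1406,27)
im=optics.capture("scene")["img"]; cv2.imwrite("pics/sc5.png",im)
o=cv2.convertScaleAbs(cv2.resize(im[120:270,150:300],None,fx=4,fy=4,interpolation=cv2.INTER_CUBIC),alpha=1.6)
cv2.imwrite("pics/g5.png",o)
E
```

```text
time_s: 13.7
tcp_pos: [0.4646, -0.1935, 0.2958]
eef_rot: [-179.9, 0.3, 27.0]
contact_force: [-0.2, 0.8, -1.0]
gripper_width: 0.0613
gripper_force: 0.0
tcp [ 0.4646 -0.1935  0.2958] [-179.93    0.33   27.02] F [-0.21  0.83 -1.01] w 0.0613 gf 0.0 t 13.7
units [0.051 0.034 5.174] rot [-0.07  0.33  0.02]
```

View pics/g5.png

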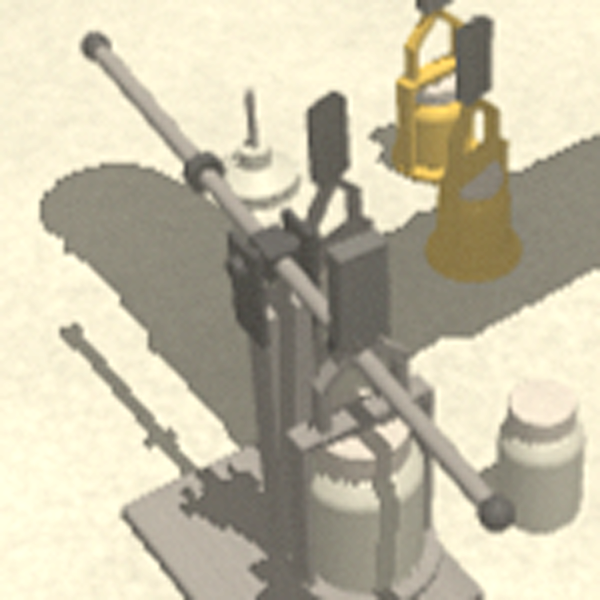

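The large carrier hangs released on the bar at the stop, with its tab at crop (360,290) and the left ball at (496,512). The small tab is at (328,140), the puck and spare bottle are untouched. I'll check the small pose against these pixels and go down.

```bash
python3 - <<'E'
from h import *
q=lambda P:np.round((proj(K["scene"],P)+.5-[150,120])*4,0).tolist()
for x,y in((.4655,-.194),(.47,-.194),(.4655,-.189)):
    m=model(x,y,np.radians(27),.111,.032,.028); print(x,y,"tabbot",q(m[1]),"tabtop",q(m[2]))
E
python3 -m crank '[{"xyz":[0.05,0.03,1],"delta_rot":[0,0.3,0],"claw":0.3},{"xyz":[0.05,0.03,2],"delta_rot":[0,0.3,0],"claw":0.3},{"xyz":[0.05,0.03,3],"delta_rot":[0,0.3,0],"claw":0.3},{"xyz":[0.05,0.03,3],"delta_rot":[0,0.3,0],"claw":0.3}]' 30
```

```text
0.4655 -0.194 tabbot [[328.0, 192.0], [311.0, 186.0], [334.0, 163.0], [351.0, 169.0], [328.0, 192.0]] tabtop [[324.0, 118.0], [306.0, 112.0], [330.0, 90.0], [348.0, 95.0], [324.0, 118.0]]
0.47 -0.194 tabbot [[322.0, 195.0], [304.0, 189.0], [327.0, 166.0], [345.0, 172.0], [322.0, 195.0]] tabtop [[317.0, 120.0], [299.0, 115.0], [323.0, 92.0], [341.0, 97.0], [317.0, 120.0]]
0.4655 -0.189 tabbot [[333.0, 196.0], [315.0, 191.0], [338.0, 168.0], [356.0, 173.0], [333.0, 196.0]] tabtop [[328.0, 122.0], [310.0, 116.0], [334.0, 93.0], [352.0, 99.0], [328.0, 122.0]]
time_s: 14.25
tcp_pos: [0.4641, -0.1938, 0.2038]
eef_rot: [-179.8, 0.3, 27.0]
contact_force: [1.0, -0.6, 0.9]
gripper_width: 0.0611
gripper_force: 0.0
```

```bash
python3 -m crank '[{"xyz":[0.04,0,0.8],"delta_rot":[0,0.2,0],"claw":0.3},{"xyz":[0.04,0,1.6],"delta_rot":[0,0.2,0],"claw":0.3},{"xyz":[0.04,0,2.1],"delta_rot":[0,0.2,0],"claw":0.3},{"xyz":[0.04,0,2.1],"delta_rot":[0,0.2,0],"claw":0.3},{"xyz":[0.04,0,2.1],"delta_rot":[0,0.2,0],"claw":1},{"xyz":[0.04,0,2.1],"delta_rot":[0,0.2,0],"claw":1},{"xyz":[0.04,0,2.1],"delta_rot":[0,0.2,0],"claw":1},{"xyz":[0.04,0,2.1],"delta_rot":[0,0.2,0],"claw":1},{"xyz":[0.04,0,2.1],"delta_rot":[0,0.2,0],"claw":1},{"xyz":[0.04,0,2.1],"delta_rot":[0,0.2,0],"claw":1},{"xyz":[0.04,0,2.1],"delta_rot":[0,0.2,0],"claw":1},{"xyz":[0.04,0,2.1],"delta_rot":[0,0.2,0],"claw":1}]' 30
python3 - <<'E'
from h import *
plan(.4655,-.27,.29,.6)
E
```

```text
time_s: 15.75
tcp_pos: [0.4664, -0.1938, 0.1427]
eef_rot: [-179.9, -0.2, 27.0]
contact_force: [0.6, 0.2, 1.9]
gripper_width: 0.0117
gripper_force: 30.0
tcp [ 0.4664 -0.1938  0.1427] [-1.7993e+02 -1.7000e-01  2.6990e+01] F [0.59 0.19 1.88] w 0.0117 gf 30.0 t 15.75
units [-1.164  2.246 -4.917] rot [-0.11 -0.15 26.39]
```

```bash
python3 -m crank '[{"xyz":[0,0,-0.8],"delta_rot":[0,0,0],"claw":1},{"xyz":[0,0,-1.6],"delta_rot":[0,0,0],"claw":1},{"xyz":[0,0,-2.6],"delta_rot":[0,0,0],"claw":1},{"xyz":[0,0,-3.6],"delta_rot":[0,0,3],"claw":1},{"xyz":[0,0.4,-4.4],"delta_rot":[0,0,8],"claw":1},{"xyz":[-0.5,1,-4.9],"delta_rot":[0,0,14],"claw":1},{"xyz":[-0.9,1.7,-4.9],"delta_rot":[0,-0.1,20],"claw":1},{"xyz":[-1.16,2.25,-4.9],"delta_rot":[0,-0.15,26.4],"claw":1},{"xyz":[-1.16,2.25,-4.9],"delta_rot":[0,-0.15,26.4],"claw":1},{"xyz":[-1.16,2.25,-4.9],"delta_rot":[0,-0.15,26.4],"claw":1},{"xyz":[-1.16,2.25,-4.9],"delta_rot":[0,-0.15,26.4],"claw":1}]' 30
python3 - <<'E'
from h import *
plan(.5858,-.268,.290,.6)
E
```

```text
time_s: 17.12
tcp_pos: [0.4655, -0.2695, 0.2892]
eef_rot: [-179.9, 0.1, 0.7]
contact_force: [-0.8, -0.2, -2.9]
gripper_width: 0.0118
gripper_force: 30.0
tcp [ 0.4655 -0.2695  0.2892] [-1.7988e+02  6.0000e-02  6.7000e-01] F [-0.77 -0.18 -2.89] w 0.0118 gf 30.0 t 17.12
units [ 4.01e+00 -4.00e-03 -2.90e-02] rot [-0.12  0.06  0.07]
```

```bash
python3 -m crank '[{"xyz":[0.8,0,0],"delta_rot":[0,0,0],"claw":1},{"xyz":[1.6,0,0],"delta_rot":[0,0,0],"claw":1},{"xyz":[2.4,0,0],"delta_rot":[0,0,0],"claw":1},{"xyz":[3.2,0,0],"delta_rot":[0,0,0],"claw":1},{"xyz":[3.8,0,0],"delta_rot":[0,0,0],"claw":1},{"xyz":[4.01,0,0],"delta_rot":[0,0,0],"claw":1},{"xyz":[4.01,0,0],"delta_rot":[0,0,0],"claw":1},{"xyz":[4.01,0,0],"delta_rot":[0,0,0],"claw":1},{"xyz":[4.01,0,0],"delta_rot":[0,0,0],"claw":1},{"xyz":[4.01,0,0],"delta_rot":[0,0,0],"claw":1},{"xyz":[4.01,0,0],"delta_rot":[0,0,0],"claw":1}]' 30
python3 - <<'E'
from h import *
from plant import optics,r
F=[]
for i in range(8): im=optics.capture("scene")["img"]; F.append(r.get_state()["contact_force"][2])
print(np.round(F,2)); cv2.imwrite("pics/sc6.png",im)
plan(.5848,-.153,.282,.6)
# tab left/front corner of small: compare darkness profile along rows at tab bottom
e=r.get_state()["tcp_pos"]-[0,0,.0317]
q=lambda P:np.round(proj(K["scene"],P),1).tolist()
print("apex",q(e+[0,.004,.007]),"foot",q(e+[[0,0,-.111],[.032,0,-.111],[0,.032,-.111]]))
t=np.linspace(0,6.28,200);f=proj(K["scene"],e+np.c_[.032*np.cos(t),.032*np.sin(t),0*t-.111]);print("foot bbox",f.min(0).round(1),f.max(0).round(1))
p0=f.mean(0).astype(int); g=im.astype(int)
for v in(0,4,8): print(p0[1]+v, p0[0]-30, [int(a) for a in g[p0[1]+v,p0[0]-30:p0[0]+31].mean(1)])
E
```

```text
time_s: 18.5
tcp_pos: [0.5857, -0.2689, 0.2895]
eef_rot: [-179.9, 0.0, 0.6]
contact_force: [0.1, 0.6, -2.6]
gripper_width: 0.0116
gripper_force: 30.0
[-2.41 -1.98 -2.39 -2.76 -2.44 -2.45 -2.54 -1.99]
tcp [ 0.5859 -0.2689  0.2892] [-1.7989e+02  5.0000e-02  5.8000e-01] F [-0.33 -0.47 -1.99] w 0.012 gf 30.0 t 18.9
units [ 0.004 -3.862  0.247] rot [-0.11  0.05 -0.02]
apex [[163.9, 113.7]] foot [[170.3, 158.1], [157.5, 162.7], [176.5, 164.7]]
foot bbox [156.3 150.2] [184.3 166.3]
158 140 [150, 151, 151, 151, 150, 151, 149, 152, 152, 149, 150, 148, 148, 149, 149, 147, 140, 98, 64, 68, 69, 75, 83, 83, 85, 82, 82, 84, 83, 83, 85, 83, 83, 81, 83, 81, 83, 82, 78, 74, 68, 68, 67, 66, 94, 145, 154, 153, 150, 156, 155, 155, 150, 119, 86, 90, 107, 110, 100, 84, 93]
162 140 [151, 149, 150, 148, 148, 149, 151, 152, 151, 154, 153, 153, 153, 149, 148, 151, 149, 146, 117, 70, 66, 70, 68, 68, 69, 69, 69, 67, 68, 71, 68, 69, 67, 67, 67, 68, 69, 69, 67, 65, 69, 97, 136, 155, 153, 152, 154, 155, 155, 153, 150, 150, 151, 151, 154, 135, 51, 61, 62, 57, 61]
166 140 [81, 81, 97, 125, 82, 80, 81, 81, 80, 95, 138, 155, 155, 154, 152, 152, 151, 152, 154, 152, 152, 153, 155, 154, 141, 140, 130, 128, 119, 124, 131, 131, 129, 138, 159, 159, 158, 155, 154, 153, 152, 153, 154, 153, 151, 152, 152, 153, 154, 154, 155, 155, 153, 155, 154, 154, 148, 103, 50, 53, 59]
```

The foot's edges at pixels 157–184 match the prediction (156.3–184.3), so the eye is where expected. I'll thread the small one, descending slightly along the tilted bar.

```bash
python3 -m crank '[{"xyz":[0,-0.4,0],"delta_rot":[0,0,0],"claw":1},{"xyz":[0,-0.8,0],"delta_rot":[0,0,0],"claw":1},{"xyz":[0,-1.2,0],"delta_rot":[0,0,0],"claw":1},{"xyz":[0,-1.6,0],"delta_rot":[0,0,0],"claw":1},{"xyz":[0,-2.0,0.04],"delta_rot":[0,0,0],"claw":1},{"xyz":[0,-2.4,0.1],"delta_rot":[0,0,0],"claw":1},{"xyz":[0,-2.8,0.16],"delta_rot":[0,0,0],"claw":1},{"xyz":[0,-3.2,0.22],"delta_rot":[0,0,0],"claw":1},{"xyz":[0,-3.6,0.27],"delta_rot":[0,0,0],"claw":1},{"xyz":[0,-3.7,0.3],"delta_rot":[0,0,0],"claw":1},{"xyz":[0,-3.7,0.3],"delta_rot":[0,0,0],"claw":1},{"xyz":[0,-3.7,0.3],"delta_rot":[0,0,0],"claw":1}]' 30
python3 - <<'E'
from h import *
plan(.5848,-.158,.2467,.6)
E
```

```text
time_s: 20.4
tcp_pos: [0.5848, -0.1581, 0.2805]
eef_rot: [-179.9, 0.0, 0.6]
contact_force: [0.3, 0.2, -2.9]
gripper_width: 0.0119
gripper_force: 30.0
tcp [ 0.5848 -0.1581  0.2805] [-1.799e+02  4.000e-02  5.700e-01] F [ 0.33  0.24 -2.95] w 0.0119 gf 30.0 t 20.4
units [ 0.002 -0.002  1.127] rot [-0.1   0.04 -0.03]
```

```bash
python3 -m crank '[{"xyz":[0,0,0.2],"delta_rot":[0,0,0],"claw":1},{"xyz":[0,0,0.4],"delta_rot":[0,0,0],"claw":1},{"xyz":[0,0,0.55],"delta_rot":[0,0,0],"claw":1},{"xyz":[0,0,0.65],"delta_rot":[0,0,0],"claw":1},{"xyz":[0,0,0.75],"delta_rot":[0,0,0],"claw":1},{"xyz":[0,0,0.85],"delta_rot":[0,0,0],"claw":1},{"xyz":[0,0,0.95],"delta_rot":[0,0,0],"claw":1},{"xyz":[0,0,1.05],"delta_rot":[0,0,0],"claw":1},{"xyz":[0,0,1.13],"delta_rot":[0,0,0],"claw":1},{"xyz":[0,0,1.13],"delta_rot":[0,0,0],"claw":1},{"xyz":[0,0,1.13],"delta_rot":[0,0,0],"claw":1}]' 30
cat >> h.py <<'E'
def tilt(im,tag=""):
    # search ball dark blobs: for each tilt t compare darkness at predicted ball outlines
    g=im.astype(float).mean(2); best=[]
    for cy in(.18,-.18):
        ts=np.linspace(-.17,.17,341); sc=[]
        for t in ts:
            c=np.array([.5837-.0098*cy*np.cos(t),-.0483+cy*np.cos(t),.215-cy*np.sin(t)])
            u,v=proj(K["scene"],c)[0]; rad=K["scene"]["f"]*.008/np.linalg.norm(c-K["scene"]["e"])
            yy,xx=np.mgrid[int(v)-12:int(v)+13,int(u)-12:int(u)+13]; d=np.hypot(xx-u,yy-v)
            P=g[yy,xx]; W_in=np.clip(rad-d+.5,0,1); W_out=np.clip(d-rad+.5,0,1)*np.clip(rad+3-d,0,1)
            sc.append((P*W_in).sum()/W_in.sum()-(P*W_out).sum()/W_out.sum())
        sc=np.array(sc); i=sc.argmin(); best+= [round(ts[i],4),round(sc[i],1)]
    print(tag,"tilt(left end down +) from left,score,right,score",best); return best
E
python3 - <<'E'
from h import *
from plant import optics,r
for n in("sc4","sc5","scene0"): tilt(cv2.imread(f"pics/{n}.png"),n)
F=[]
for i in range(6): im=optics.capture("scene")["img"]; F.append(r.get_state()["contact_force"])
tilt(im); print(np.round(F,1)[:,2]); plan(.5848,-.158,.2467,.6)
E
```

```text
time_s: 21.78
tcp_pos: [0.5851, -0.1578, 0.2468]
eef_rot: [-179.9, -0.0, 0.6]
contact_force: [4.5, -2.2, 0.5]
gripper_width: 0.0123
gripper_force: 30.0
sc4 tilt(left end down +) from left,score,right,score [np.float64(0.135), np.float64(-19.8), np.float64(0.131), np.float64(-60.5)]
sc5 tilt(left end down +) from left,score,right,score [np.float64(0.139), np.float64(-41.4), np.float64(0.141), np.float64(-52.8)]
scene0 tilt(left end down +) from left,score,right,score [np.float64(0.0), np.float64(-28.2), np.float64(-0.001), np.float64(-48.1)]
 tilt(left end down +) from left,score,right,score [np.float64(-0.002), np.float64(-31.8), np.float64(-0.003), np.float64(-64.3)]
[-0.3 -0.1 -0.2 -0.3  0.7 -0.4]
tcp [ 0.585  -0.1578  0.2469] [-1.799e+02 -1.000e-02  5.900e-01] F [ 5.23 -1.39 -0.42] w 0.0118 gf 30.0 t 22.07
units [-0.008  0.008  0.005] rot [-0.1  -0.01 -0.01]
```

The tilt meter reads correctly: 0 for the empty bar, 0.14 at the stop. The bar is level with little residual load, so I'll release the small carrier and see where it settles, keeping the fingers around the tab.

```bash
python3 -m crank '[{"xyz":[0.03,0,0],"delta_rot":[0,0,0],"claw":1},{"xyz":[0.06,0,0],"delta_rot":[0,0,0],"claw":1},{"xyz":[0.06,0,0],"delta_rot":[0,0,0],"claw":0.75},{"xyz":[0.06,0,0],"delta_rot":[0,0,0],"claw":0.6},{"xyz":[0.06,0,0],"delta_rot":[0,0,0],"claw":0.6},{"xyz":[0.06,0,0],"delta_rot":[0,0,0],"claw":0.6},{"xyz":[0.06,0,0],"delta_rot":[0,0,0],"claw":0.6},{"xyz":[0.06,0,0],"delta_rot":[0,0,0],"claw":0.6},{"xyz":[0.06,0,0],"delta_rot":[0,0,0],"claw":0.6},{"xyz":[0.06,0,0],"delta_rot":[0,0,0],"claw":0.6},{"xyz":[0.06,0,0],"delta_rot":[0,0,0],"claw":0.6},{"xyz":[0.06,0,0],"delta_rot":[0,0,0],"claw":0.6},{"xyz":[0.06,0,0],"delta_rot":[0,0,0],"claw":0.6},{"xyz":[0.06,0,0],"delta_rot":[0,0,0],"claw":0.6},{"xyz":[0.06,0,0],"delta_rot":[0,0,0],"claw":0.6}]' 10
python3 - <<'E'
from h import *
from plant import optics
for i in range(4): im=optics.capture("scene")["img"]; tilt(im)
E
```

```text
time_s: 23.95
tcp_pos: [0.5865, -0.1577, 0.2466]
eef_rot: [-179.9, 0.0, 0.6]
contact_force: [-0.2, -0.0, -0.3]
gripper_width: 0.0351
gripper_force: 0.0
 tilt(left end down +) from left,score,right,score [np.float64(-0.01), np.float64(-32.6), np.float64(-0.014), np.float64(-54.6)]
 tilt(left end down +) from left,score,right,score [np.float64(-0.01), np.float64(-32.6), np.float64(-0.014), np.float64(-54.8)]
 tilt(left end down +) from left,score,right,score [np.float64(-0.01), np.float64(-32.7), np.float64(-0.014), np.float64(-54.9)]
 tilt(left end down +) from left,score,right,score [np.float64(-0.01), np.float64(-32.6), np.float64(-0.014), np.float64(-54.7)]
```

It settles at about 0.012 rad, already inside the limit. I'll withdraw straight up and check again.

```bash
python3 -m crank '[{"xyz":[0,0,-0.3],"delta_rot":[0,0,0],"claw":0.6},{"xyz":[0,0,-0.8],"delta_rot":[0,0,0],"claw":0.6},{"xyz":[0,0,-1.5],"delta_rot":[0,0,0],"claw":0.6},{"xyz":[0,0,-2.5],"delta_rot":[0,0,0],"claw":0.6},{"xyz":[0,0,-3.5],"delta_rot":[0,0,0],"claw":0.6},{"xyz":[-1,0,-4],"delta_rot":[0,0,0],"claw":0.6},{"xyz":[-2.5,0,-4],"delta_rot":[0,0,0],"claw":0.6},{"xyz":[-4,0,-4],"delta_rot":[0,0,0],"claw":0.6},{"xyz":[-4,0,-4],"delta_rot":[0,0,0],"claw":0.6},{"xyz":[-4,0,-4],"delta_rot":[0,0,0],"claw":0.6},{"xyz":[-4,0,-4],"delta_rot":[0,0,0],"claw":0.6},{"xyz":[-4,0,-4],"delta_rot":[0,0,0],"claw":0.6},{"xyz":[-4,0,-4],"delta_rot":[0,0,0],"claw":0.6},{"xyz":[-4,0,-4],"delta_rot":[0,0,0],"claw":0.6},{"xyz":[-4,0,-4],"delta_rot":[0,0,0],"claw":0.6},{"xyz":[-4,0,-4],"delta_rot":[0,0,0],"claw":0.6}]' 10
python3 - <<'E'
from h import *
from plant import optics
I=[]
for i in range(8): I.append(optics.capture("scene")["img"])
tilt(I[0]);tilt(I[-1]); cv2.imwrite("pics/end.png",I[-1])
print("motion",np.abs(I[0].astype(int)-I[-1])[60:300,150:320].max())
# large tab in image vs model: dark tab column extents at mid tab height
g=I[-1].astype(int).mean(2)
for nm,yb,ez in(("L",.0745,.215+.0745*.012),("S",-.1095,.215-.1095*.012)):
    c=np.array([.5837-.0098*yb,-.0483+yb,ez+.045]); u,v=proj(K["scene"],c)[0]
    b=proj(K["scene"],c+[[x,y,0] for x in(.013,-.013) for y in(.006,-.006)])[:,0]
    print(nm,"tab cols pred",b.min().round(1),b.max().round(1),"row",int(v),int(u)-20,g[int(v),int(u)-20:int(u)+21].astype(int).tolist())
E
```

```text
time_s: 26.15
tcp_pos: [0.4666, -0.1592, 0.3667]
eef_rot: [-179.9, 0.0, 0.6]
contact_force: [0.5, 0.1, -0.4]
gripper_width: 0.0349
gripper_force: 0.0
 tilt(left end down +) from left,score,right,score [np.float64(-0.01), np.float64(-30.0), np.float64(-0.006), np.float64(-50.8)]
 tilt(left end down +) from left,score,right,score [np.float64(-0.01), np.float64(-30.2), np.float64(-0.006), np.float64(-50.9)]
motion 32
L tab cols pred 229.5 245.9 row 183 217 [63, 61, 56, 68, 76, 65, 51, 49, 46, 46, 47, 54, 97, 140, 47, 53, 53, 64, 63, 62, 65, 63, 64, 62, 63, 62, 63, 62, 62, 70, 79, 79, 78, 79, 78, 78, 80, 78, 77, 70, 66]
S tab cols pred 180.5 195.0 row 138 167 [145, 146, 147, 148, 146, 136, 117, 88, 93, 112, 130, 148, 145, 144, 121, 54, 60, 67, 68, 67, 69, 68, 68, 68, 67, 67, 67, 75, 114, 152, 148, 143, 143, 144, 144, 144, 143, 144, 146, 148, 147]
```

Bar tilt is about 0.01 rad and steady. Both tabs are within about 1.5 pixels of their predicted positions, so I'm handing in.

```bash
python3 -c "
from plant import job
print(job.close_job())"
```

```text
the job is handed in; nothing more can be done
None
```

I handed the job in at about 26.5 s: both carriers hang released on the bar, the large one about half a millimetre off the left collar, the small one about 110 mm out on the right arm, and the bar steady within about 0.01 rad of level; the verdict was not shown to me.

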